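# Clamp a freshly glued rubber pad in the lever press and hold the pressure

## Task

The rubber pad has just been glued on the steel bracket: hang this bracket by its hole on the pin of the green lever press, flat in the nest with its pad under the ram, and let go of it. Then press the lever down by its black grip until the sprung foot on the ram is pushed in about halfway by the pad (never bottomed out), and finish while still holding it there so that the glue can grab. Leave the bare bracket and the other things alone.

Things in the scene. Friction and masses are not known exactly. Their poses are not given: they have to be found in the camera images.
- bracket: Workpiece: steel bracket 158 x 36 mm, sheet 4 thick, black rubber pad (28 across, 8 high) on top; flat on the bench, about 160 g. Origin: centre of its 13 mm through hole, underside. x runs along it toward the pad: pad centre x +45, pad end +63, far end -95; z up. From x -94 to -30 both edges are turned up as flanges 18 high, 36 over their outsides: grip across them (along y), e.g. at x -60.
- bare_bracket: Bystander: the same bracket without the rubber pad (a flat grey patch in its place). Same origin and axes. Which of the two lies nearer to the robot varies.
- hole (a point): Centre of the workpiece's hole, at the underside (same point as the origin of bracket).
- pad (a point): Point of the workpiece's underside right below the centre of its rubber pad, 45 mm from the hole.
- press: Green lever press, fixed, 86 x 205 x 205 mm; place and heading vary. Origin: on the ram's axis at bench level; z up, +y out of the open throat (robot's left), -x the lever's side (toward the robot). Foot plate 20 high, y -115 to 90. On it an aluminium nest block, top 55 above the bench, x -31 to 31, y -26 to 66, then only x -11 to 11 up to y 88 mm. Head x -28 to 28, y -107 to 30, z 131 to 205.
- pin_base (a point): Foot of the locating pin (diameter 10, 14 high, top 5 tapered) on the block's top, 55 above the bench, at y +45 of the press; axes as the press. Seated, the bracket's hole is here, its x axis points along the press's -y and its flanged end sticks out of the throat, clear above and below.
- under_ram (a point): Point of the block's top (55 above the bench) below the ram: the pad belongs over it. Axes as the press. At x -24 and +24 from it stand guide dowels (diameter 8, 10 high, top 4 tapered); the bracket lies between them with 2 mm to spare each side.
- press_lever (a joint): Lever angle a, rad: 0 at rest (up), grows when pressed, stop 1.40. Pivot along the press's x at y -30, z 165 mm; at a the grip axis is at y = -30 - 170 cos(0.90 - a), z = 165 + 170 sin(0.90 - a). Springs back: at the grip about 2 N at first, 5 N at 1.00 (foot meets the seated bracket's pad), 9 N at 1.17 (foot half in, grip axis 120 above the bench); bottoms out at 1.33. Ram moves 30 mm per rad.
- lever_grip: Black round grip on the lever's end, diameter 22, level, along the press's x axis: a sleeve that turns freely on its pin. Origin on its axis near the lever; it reaches from x +10 to -68 mm.
- grip_mid (a point): Middle of the black grip, on its axis, at x -95 mm of the press; 298 above the bench at rest.
- press_foot (a joint): How far the sprung foot at the ram's lower end is pushed in, m: 0 free, 0.010 bottomed out, 0.005 half. Spring 3.5 N/mm after 3.5 N preload. Its stem shows 10 mm when free: upper half bright, lower half an orange band, whose upper edge meets the sleeve at 0.005.
- foot_face: Steel swivel face of the sprung foot: disc 24 across, 8 thick, on the ram's axis, lower face 97 above the bench at rest (the seated pad's top is at 67, so bring the bracket in less than 30 above its seat). Its frame origin lies on the axis 97 below its lower face.
- mug: A bystander: light mug with a blue pattern, 92 x 127 x 93 mm, origin under its centre.
- canister: A bystander: upright ribbed grey canister with a beige lid, 45 across, 86 high, origin under its centre.
- spray_can: A bystander: upright spray can, 67 across, 198 high, origin under its centre.
- barcode_scanner: A bystander: black hand scanner lying on the bench, 159 x 97 x 45 mm, origin under its centre.
- rubber_pads_box: A bystander: clear plastic box of small white parts, 101 x 62 x 30 mm, origin under its centre.

How it is judged:
By the outcome, as a careful person would: the job done as asked, in the order asked, and still so for the second after the job is handed in, while the arm keeps its last pose, push and grip.
It also fails if it takes over 61 s, if anything falls off the work surface, if the arm or the gripper's body presses on something with over 40 N, if the wrist force passes 120 N, or if a joint passes its speed limit or range.

## Robot

A 6-joint arm with a two-finger parallel gripper is mounted at the origin on a cart in front of the work surface, level with it; the furniture and walls round the work are solid. World frame = base frame: x ahead of the robot, y to its left, z up, the work surface at z = 0. Lengths are in m, angles in rad, forces in N, time in s.
With the tool pointing down it reaches from about 0.4 to 0.825 m from the base axis. Payload 7 kg.
Tool frame: the origin (TCP) lies at the very end of the fingers, on their centre line; the grasp point (between the pads) lies arm.hold_point_z behind it (arm.hold_point_z is the distance from the TCP to the grasp point, in m); z points along the fingers, y is the line along which they close (so a half turn about z gives the same grasp; the last joint's range is limited). The gripper opens to 88 mm and grips with 3 to 60 N. Pads are 19 mm wide; open, the fingers measure 130 mm over their backs; the gripper's body (78 mm by 193 mm) begins 47 mm behind the grasp point.
Start: joints at [-0.82, 0.359, 0.012, 0, -1.224, -0.288], TCP at [0.301, -0.604, 0.227] pointing down, gripper open.
Joint ranges: [-3.07, 3.07], [-1.43, 2.12], [-1.02, 1.25], [-3.03, 1.67], [-3.05, -0], [-3.03, 3.03]. Speed limits (rad/s): [2.39, 2.39, 3.01, 3.14, 3.14, 3.14].

## Interface

Orientations are given as [roll, pitch, yaw] about the fixed x, y, z axes, in that order (R = Rz(yaw) Ry(pitch) Rx(roll)).
In Python, from station import arm gives the robot as it stands.
- The arm moves only by the tool tcp_steps, called after ">>>" in YAML: its name, and indented under it one key for each argument. Schema: {"type":"object","properties":{"increments":{"type":"object","properties":{"plan":{"type":"array","items":{"type":"array","items":{"type":"number"},"minItems":5,"maxItems":5},"minItems":1,"maxItems":20}},"additionalProperties":false,"required":["plan"]},"force":{"type":"number"},"only":{"type":"string"},"quiet":{"type":"boolean"},"lines":{"type":"string"}},"required":["increments"],"additionalProperties":false}. increments is an object whose key "plan" holds a list of rows, 1 to 20 of them, each of 5 numbers: the finger opening in m, then dx, dy, dz in units of 25 mm, then a turn about the tool's z in units of 0.05 rad; each row is the pose to reach, as a shift and turn from the pose commanded when the call began, along the tool's axes at that moment; what a row does not reach only later rows make up. A row lasts 1/12 s, in which the tool goes at most 0.0417 m and 0.125 rad, less where a joint would pass 70% of its speed; a pose out of reach is approached as far as the arm can. The fingers move at their own pace and stop on an object; force is the grip in N (left out, the last holds). Time passes only in rows, so rows that do not move let the fingers close. The tool returns the time, the measured TCP pose, the force, the opening and the grip force at its end. only (a regular expression) keeps the lines of the reply that match it, lines (a string "A,B") keeps lines A to B, and quiet returns only ok. Input that does not fit is refused with a message, and nothing moves.
- arm.get_state(): the state, without advancing time (a new reading comes with each control period).
- arm.grab_frame(name): name is "scene" or "top" or "wrist"; returns the picture (420x560x3 uint8, red, green, blue); there is no depth.
- arm.camera_params(name): a dict with "fx", "fy", "cx", "cy" (pixels), "D" ([k1, k2, p1, p2, k3] as OpenCV has them; the pictures are not rectified), "T" (4x4, takes a point from camera to world coordinates); the wrist camera has in their place "hand_eye" (4x4, takes a point from camera to tool coordinates, whose origin is the TCP and whose axes are the flange's). Camera axes: x right, y down, z forward; pixel columns grow to the right and rows downward; lengths in m; the calibration is good to about 2 mm. A picture is of the moment at which its call begins: read the wrist's pose just before it. camera_params takes no time and is no camera call.
- arm.job_done(): hands the job in; it is judged then, once.
The state is a dict: "t": time; "q": joint angles; "qd": joint speeds; "joint_efforts": joint torques, N m; "eef_pos": TCP position; "ee_rot": TCP orientation; "force": force on the tool from outside, world axes, zero at the start; "moment": the same for the moment, N m; "width": finger opening in m; "gripper_force": force on a finger pad.
Only numpy, scipy, OpenCV 4.12 (cv2) and the standard library are available. Lean on these libraries where they do the work, as an engineer would, in place of code of your own. Each camera call takes 0.05 s, during which the arm holds its last target. There are 200 camera calls.

## Working session

There is one attempt and no reset: what is moved stays moved. The work goes in short steps, Python scripts to look and compute and a tool call to move; the robot and the scene stay as the last step left them, time stands still between calls to the robot, and variables do not carry over. Pictures are saved under pics/ and viewed, at most 10 in all, crops included, and the job is handed in when it is done.

```bash
mkdir -p pics; ls; cat > h.py <<'E'
import numpy as np, cv2
from scipy.spatial.transform import Rotation as R
from station import arm
def cam(n, st=None):
    p=arm.camera_params(n); K=np.array([[p["fx"],0,p["cx"]],[0,p["fy"],p["cy"]],[0,0,1.]]); D=np.array(p["D"],float)
    if "T" in p: T=np.array(p["T"])
    else:
        st=st or arm.get_state(); W=np.eye(4); W[:3,:3]=rot(st); W[:3,3]=st["eef_pos"]; T=W@np.array(p["hand_eye"])
    return K,D,T
def rot(st):
    e=np.array(st["ee_rot"]); return e if e.shape==(3,3) else R.from_euler("xyz",e).as_matrix()
def pix2w(c,uv,z):
    K,D,T=c; n=cv2.undistortPoints(np.array(uv,float).reshape(-1,1,2),K,D).reshape(-1,2)
    d=np.c_[n,np.ones(len(n))]@T[:3,:3].T; o=T[:3,3]; return o+d*((z-o[2])/d[:,2])[:,None]
def w2pix(c,P):
    K,D,T=c; Ti=np.linalg.inv(T); return cv2.projectPoints(np.array(P,float).reshape(-1,3),cv2.Rodrigues(Ti[:3,:3])[0],Ti[:3,3],K,D)[0].reshape(-1,2)
def save(n,f,crop=None,s=1):
    im=arm.grab_frame(n)[:,:,::-1]
    if crop: u0,v0,u1,v1=crop; im=im[v0:v1,u0:u1]
    cv2.imwrite("pics/"+f,cv2.resize(im,None,fx=s,fy=s,interpolation=cv2.INTER_CUBIC))
E
python3 - <<'E'
from h import *
st=arm.get_state(); print(st,arm.hold_point_z)
a=arm.grab_frame("scene")[:,:,::-1];b=arm.grab_frame("top")[:,:,::-1]
cv2.imwrite("pics/raw_top.png",b);cv2.imwrite("pics/raw_scene.png",a)
cv2.imwrite("pics/t1.png",cv2.resize(b,None,fx=1.42,fy=1.42)); cv2.imwrite("pics/s1.png",cv2.resize(a,None,fx=1.42,fy=1.42))
for n in("top","scene"):print(cam(n))
E
```

```text
pics
{'t': 0.0, 'q': array([-8.19869665e-01,  3.59388169e-01,  1.11071566e-02, -3.84898842e-04,
       -1.22408908e+00, -2.88082445e-01]), 'qd': array([-5.07092997e-04, -4.56026377e-04,  6.04930481e-04,  5.51408597e-04,
       -6.63516511e-04, -1.12141319e-05]), 'joint_efforts': array([-1.03990391e-05, -5.82719350e+01,  2.93053436e+01,  6.99719712e+00,
        6.72708979e-03, -2.02061574e-04]), 'eef_pos': array([ 0.30115743, -0.60357086,  0.22563661]), 'ee_rot': array([ 3.13998093e+00, -1.00254581e-04, -2.67887943e+00]), 'force': array([1.02996444, 0.04233662, 0.67365522]), 'moment': array([0.00628149, 0.03308229, 0.06105413]), 'gripper_force': 0.0, 'width': 0.08764932961808608} 0.0188
(array([[470.8754848 ,   0.        , 282.48933325],
       [  0.        , 470.8754848 , 217.6041057 ],
       [  0.        ,   0.        ,   1.        ]]), array([-0.15727139,  0.        ,  0.        ,  0.        ,  0.        ]), array([[-0.3686066 , -0.73078731,  0.57452509, -0.11489835],
       [-0.92951615,  0.29730467, -0.21819639,  0.20524503],
       [-0.01135384, -0.61445898, -0.78886707,  1.15062031],
       [ 0.        ,  0.        ,  0.        ,  1.        ]]))
(array([[469.41791635,   0.        , 283.72819409],
       [  0.        , 469.41791635, 204.01472497],
       [  0.        ,   0.        ,   1.        ]]), array([-0.12121294,  0.        ,  0.        ,  0.        ,  0.        ]), array([[-0.98568253, -0.08930835,  0.14301739,  0.411413  ],
       [-0.16822483,  0.57832269, -0.79827519,  0.94590716],
       [-0.01141756, -0.81090498, -0.58506645,  0.94370406],
       [ 0.        ,  0.        ,  0.        ,  1.        ]]))
```

View pics/t1.png

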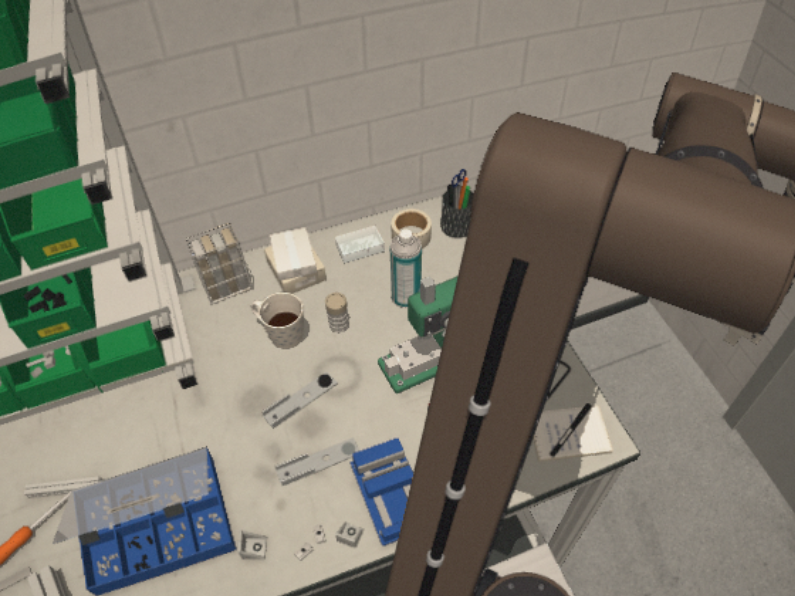

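View pics/s1.png

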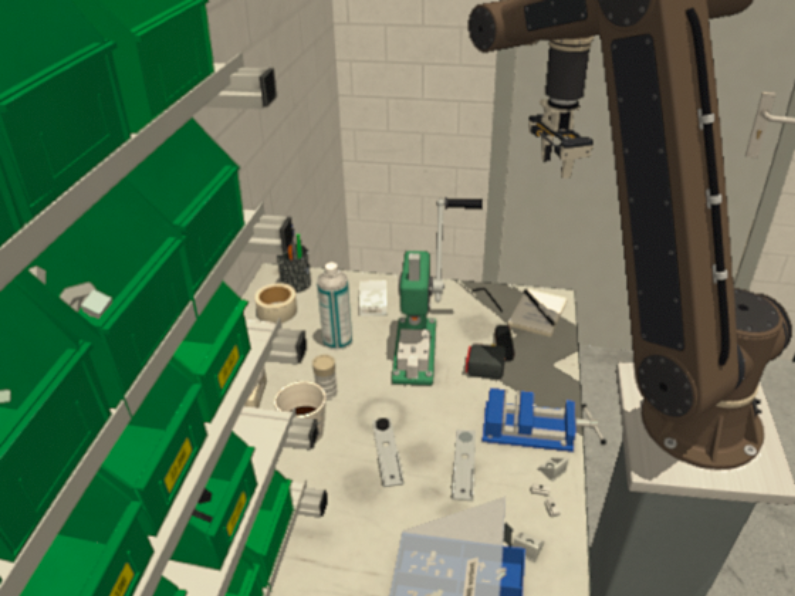

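The workpiece with the black pad is the bracket farther from the robot: pad at about (325,381) in the top view and (382,424) in the scene view. The press is at about (415,320) in the scene view. Next, enlarged crops of both.

```bash
python3 - <<'E'
import cv2,numpy as np
a=cv2.imread("pics/raw_scene.png");b=cv2.imread("pics/raw_top.png")
def c(im,u,v,w,h,s): return cv2.resize(im[v:v+h,u:u+w],None,fx=s,fy=s,interpolation=cv2.INTER_CUBIC)
L=np.vstack([c(b,180,255,65,50,6),c(a,255,285,65,50,6)]) #390x600
Rr=c(a,265,215,65,95,6) #390x570
Rr=np.vstack([Rr,np.zeros((30,390,3),np.uint8)])
cv2.imwrite("pics/c1.png",np.hstack([L,np.zeros((600,10,3),np.uint8),Rr]))
E
```

```text
(no output)
```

View pics/c1.png

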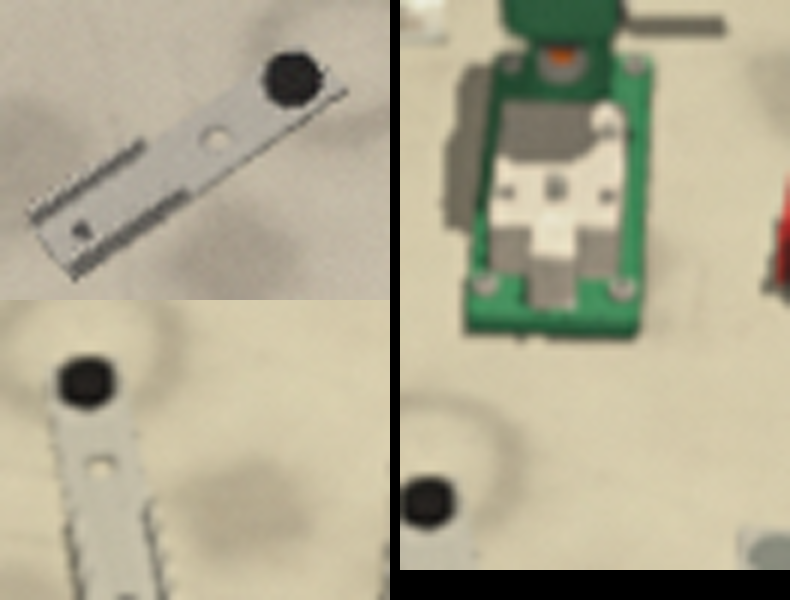

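```bash
python3 - <<'E'
from h import *
np.set_printoptions(precision=4,suppress=True)
t=cam("top");s=cam("scene")
raw=lambda x,y,u,v:(u+(x+.5)/6-.5,v+(y+.5)/6-.5)
pt=pix2w(t,raw(291,79,180,255),.012)[0];ht=pix2w(t,raw(216,138,180,255),.003)[0]
ps=pix2w(s,raw(87,82,255,285),.012)[0];hs=pix2w(s,raw(101,166,255,285),.003)[0]
print("pad",pt,ps,"hole",ht,hs)
for p,h in((pt,ht),(ps,hs)):
    d=p-h;print(np.hypot(d[0],d[1]),np.arctan2(d[1],d[0]))
r=lambda x,y:raw(x-400,y,265,215)
# press fit: features (local xyz -> pix)
F=[((.031,.066,.055),(488,228)),((-.031,.066,.055),(622,228)),((.011,.088,.055),(530,257)),((-.011,.088,.055),(577,257)),((0,.045,.069),(556,180)),((.043,.090,.020),(468,318)),((-.043,.09,.02),(640,320))]
L=np.array([f[0] for f in F]);U=np.array([r(*f[1]) for f in F])
from scipy.optimize import least_squares
def W(x): 
    c,q=np.cos(x[2]),np.sin(x[2]); return np.c_[x[0]+c*L[:,0]-q*L[:,1],x[1]+q*L[:,0]+c*L[:,1],L[:,2]]
o=least_squares(lambda x:(w2pix(s,W(x))-U).ravel(),[.45,0,0],loss="soft_l1")
x=o.x;print("press",x,(w2pix(s,W(x))-U).round(2).tolist())
E
```

```text
pad [0.6046 0.1004 0.012 ] [0.6055 0.1039 0.012 ] hole [0.5922 0.1426 0.003 ] [0.5919 0.1432 0.003 ]
0.044011666660598234 -1.2862034260362807
0.04161809706983326 -1.2374454269331325
press [ 0.5796 -0.1029  0.1393] [[0.19, -0.08], [-0.26, 0.16], [0.05, 0.42], [0.08, 0.51], [-0.09, -0.55], [-0.8, -0.27], [0.84, -0.25]]
```

```bash
python3 - <<'E'
from h import *
np.set_printoptions(precision=3,suppress=True)
t=cam("top");s=cam("scene")
q=lambda c,u,v,z:pix2w(c,(u/1.42,v/1.42),z)[0]
print("mug rim",q(t,284,305,.125),q(s,300,397,.125),"can lid",q(t,336,299,.086),q(s,323,363,.086),"spray",q(t,406,238,.19),"scanner",q(s,488,360,.03),q(s,503,345,.045))
print("grip end",q(s,482,204,.298),q(s,444,203,.298))
print(arm.camera_params("wrist")["hand_eye"])
E
```

```text
mug rim [0.728 0.131 0.125] [0.734 0.169 0.125] can lid [0.735 0.025 0.086] [0.732 0.036 0.086] spray [ 0.747 -0.135  0.19 ] scanner [ 0.421 -0.085  0.03 ] [ 0.394 -0.119  0.045]
grip end [ 0.461 -0.251  0.298] [ 0.537 -0.243  0.298]
[[ 0.    -0.966 -0.258  0.069]
 [ 1.     0.001 -0.002  0.001]
 [ 0.002 -0.258  0.966 -0.157]
 [ 0.     0.     0.     1.   ]]
```

```bash
cat >> h.py <<'E'
def delta(p,yaw=None):
    st=arm.get_state(); M=rot(st); d=M.T@(np.array(p)-st["eef_pos"]); 
    cy=np.arctan2(M[1,0],M[0,0]); a=0 if yaw is None else -((yaw-cy+np.pi)%(2*np.pi)-np.pi)
    print("d",d.round(4),"turn",round(a,4))
E
python3 -c "
from h import *
delta((.301,-.604,.36)); delta((.573,.205,.36),-1.27)"
```

```text
d [ 3.000e-04 -1.000e-04 -1.343e-01] turn 0
d [-0.6042  0.6024 -0.1335] turn -1.4089
```

The manual's scale: shifts go in units of 25 mm and turns go in units of 0.05 rad. Converting my numbers, -0.604 m is -24.16, 0.602 m is 24.08, -1.41 rad is -28.2.

>>> tcp_steps:
  increments: {"plan":[[0.088,0,0,-1.68,0],[0.088,0,0,-3.36,0],[0.088,0,0,-5.04,0],[0.088,-24.16,24.08,-5.36,-28.2],[0.088,-24.16,24.08,-5.36,-28.2],[0.088,-24.16,24.08,-5.36,-28.2],[0.088,-24.16,24.08,-5.36,-28.2],[0.088,-24.16,24.08,-5.36,-28.2],[0.088,-24.16,24.08,-5.36,-28.2],[0.088,-24.16,24.08,-5.36,-28.2],[0.088,-24.16,24.08,-5.36,-28.2],[0.088,-24.16,24.08,-5.36,-28.2],[0.088,-24.16,24.08,-5.36,-28.2],[0.088,-24.16,24.08,-5.36,-28.2],[0.088,-24.16,24.08,-5.36,-28.2],[0.088,-24.16,24.08,-5.36,-28.2],[0.088,-24.16,24.08,-5.36,-28.2],[0.088,-24.16,24.08,-5.36,-28.2],[0.088,-24.16,24.08,-5.36,-28.2],[0.088,-24.16,24.08,-5.36,-28.2]]}

```text
t: 1.77
eef_pos: [0.5269, 0.0696, 0.3591]
ee_rot: [-3.142, 0.0, -1.268]
force: [0.9, 0.1, 0.4]
width: 0.0879
gripper_force: 0.0
```

```bash
python3 -c "
from h import *
delta((.573,.205,.2),-1.27)"
```

```text
d [-0.1155 -0.0843  0.1591] turn 0.0016
```

In the tool's units: 0.159 m is 6.36, -0.115 m is -4.6.

>>> tcp_steps:
  increments: {"plan":[[0.088,-1.6,-1.12,0,0],[0.088,-4.6,-3.36,2,0],[0.088,-4.6,-3.36,6.36,0],[0.088,-4.6,-3.36,6.36,0],[0.088,-4.6,-3.36,6.36,0],[0.088,-4.6,-3.36,6.36,0],[0.088,-4.6,-3.36,6.36,0],[0.088,-4.6,-3.36,6.36,0],[0.088,-4.6,-3.36,6.36,0]]}

```text
t: 2.52
eef_pos: [0.5736, 0.2021, 0.2013]
ee_rot: [-3.14, -0.0, -1.268]
force: [0.9, -0.1, 0.4]
width: 0.0874
gripper_force: 0.0
```

```bash
python3 - <<'E'
from h import *
import pickle
st=arm.get_state(); print(st["eef_pos"],st["ee_rot"])
w=arm.grab_frame("wrist")[:,:,::-1]; t=arm.grab_frame("top")[:,:,::-1]
pickle.dump((st,w,t),open("w1.pkl","wb"))
cv2.imwrite("pics/w1.png",cv2.resize(w,None,fx=1.42,fy=1.42,interpolation=cv2.INTER_CUBIC))
E
```

```text
[0.57355661 0.20211549 0.20125299] [-3.14049682e+00 -3.02556209e-04 -1.26844646e+00]
```

View pics/w1.png

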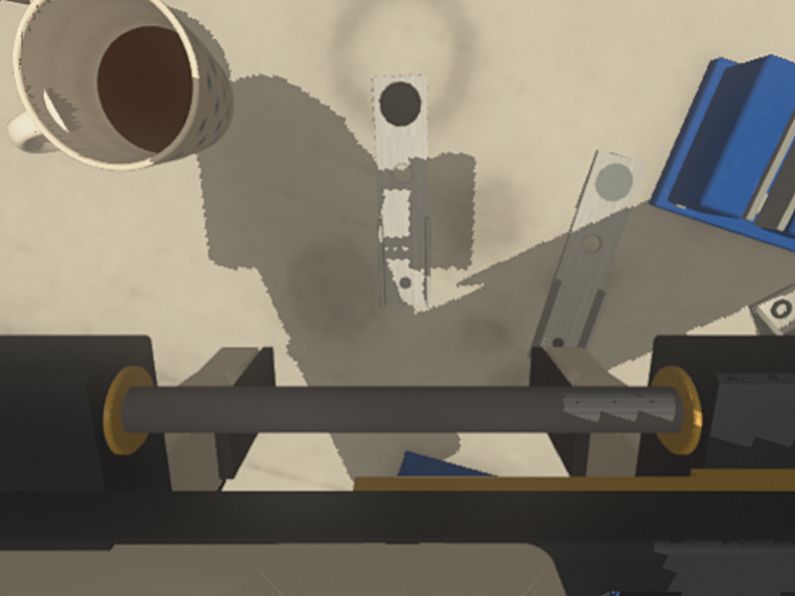

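The wrist view shows the workpiece nearly aligned with the tool: pad at (401,104), hole at (402,173), small rear hole at (405,283). The mug is clear to its upper left.

```bash
python3 - <<'E'
from h import *
import pickle
np.set_printoptions(precision=4,suppress=True)
st,w,t=pickle.load(open("w1.pkl","rb")); c=cam("wrist",st)
q=lambda u,v,z:pix2w(c,(u/1.42,v/1.42),z)[0][:2]
p,h,e=q(401,104,.012),q(402,173,.003),q(405,283,.004)
m,n=(q(373,76,.004)+q(428,76,.004))/2,(q(383,305,.004)+q(428,305,.004))/2
print("pad",p,"hole",h,"rear",e,"frontmid",m,"rearmid",n)
f=lambda a,b:(np.linalg.norm(a-b),np.arctan2(*(a-b)[::-1]))
print(f(p,h),f(p,e),f(h,e),f(m,n))
yaw=f(p,e)[1]; g=h-.065*np.array([np.cos(yaw),np.sin(yaw)]); print(g,yaw)
delta((*g,.035),yaw); delta((*g,.002),yaw)
E
```

```text
pad [0.6065 0.1   ] hole [0.5927 0.142 ] rear [0.5672 0.2163] frontmid [0.6123 0.0827] rearmid [0.5618 0.2323]
(np.float64(0.04412081373669322), np.float64(-1.2535381404464034)) (np.float64(0.12274984391213029), np.float64(-1.2449500692177669)) (np.float64(0.07863157017206028), np.float64(-1.2401312731684158)) (np.float64(0.15791142420153886), np.float64(-1.2454270456141394))
[0.5719 0.2035] -1.2449500692177669
d [-0.0019  0.002   0.1673] turn -0.0241
d [-0.0018  0.0021  0.2003] turn -0.0241
```

In the tool's units: 0.165 m is 6.6, 0.126 m is 5.04, -0.024 rad is -0.48.

>>> tcp_steps:
  increments: {"plan":[[0.07,-0.08,0.08,1.68,-0.48],[0.07,-0.08,0.08,3.36,-0.48],[0.07,-0.08,0.08,5.04,-0.48],[0.07,-0.08,0.08,6.6,-0.48],[0.07,-0.08,0.08,6.6,-0.48],[0.07,-0.08,0.08,6.6,-0.48]]}

```text
t: 3.12
eef_pos: [0.5703, 0.2027, 0.0353]
ee_rot: [3.14, -0.001, -1.245]
force: [1.6, 0.5, 1.0]
width: 0.07
gripper_force: 0.0
```

```bash
python3 -c "
from h import *
print(arm.get_state()['eef_pos'],arm.get_state()['ee_rot']);delta((.5719,.2035,.0025),-1.245)"
```

```text
[0.57032392 0.20271022 0.03527734] [ 3.13955873e+00 -1.07607022e-03 -1.24503739e+00]
d [-0.0003 -0.0018  0.0328] turn -0.0
```

In the tool's units: 0.032 m is 1.28, 0.02 m is 0.8.

>>> tcp_steps:
  increments: {"plan":[[0.07,0,-0.08,0.8,0],[0.07,0,-0.08,1.28,0],[0.07,0,-0.08,1.28,0],[0.03,0,-0.08,1.28,0],[0.03,0,-0.08,1.28,0],[0.03,0,-0.08,1.28,0],[0.03,0,-0.08,1.28,0],[0.03,0,-0.08,1.28,0],[0.03,0,-0.08,1.28,0]]}
  force: 35

```text
t: 3.87
eef_pos: [0.5724, 0.2042, 0.0035]
ee_rot: [-3.141, 0.0, -1.245]
force: [-2.1, 0.4, 7.1]
width: 0.0357
gripper_force: 31.7
```

```bash
python3 -c "
from h import *
print(arm.get_state()['eef_pos'],arm.get_state()['ee_rot'])"
```

```text
[0.57243187 0.20419817 0.00346112] [-3.14125707e+00  1.00411342e-04 -1.24474672e+00]
```

>>> tcp_steps:
  increments: {"plan":[[0.03,0,0,-1.2,0],[0.03,0,0,-2.8,0],[0.03,0,0,-4.4,0],[0.03,0,0,-4.8,0],[0.03,0,0,-4.8,0]]}

```text
t: 4.28
eef_pos: [0.5745, 0.2054, 0.1275]
ee_rot: [-3.134, 0.002, -1.244]
force: [-0.7, -0.5, -0.8]
width: 0.0354
gripper_force: 35.0
```

```bash
python3 - <<'E'
from h import *
import pickle
st,w,b=pickle.load(open("w1.pkl","rb")); a=arm.grab_frame("scene")[:,:,::-1]
cv2.imwrite("pics/raw_scene2.png",a)
C=lambda im,u,v,w,h,s: cv2.resize(im[v:v+h,u:u+w],None,fx=s,fy=s,interpolation=cv2.INTER_CUBIC)
cv2.imwrite("pics/c2.png",np.hstack([C(b,260,190,65,95,6),np.zeros((570,10,3),np.uint8),C(a,265,195,65,95,6)]))
E
```

```text
(no output)
```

View pics/c2.png

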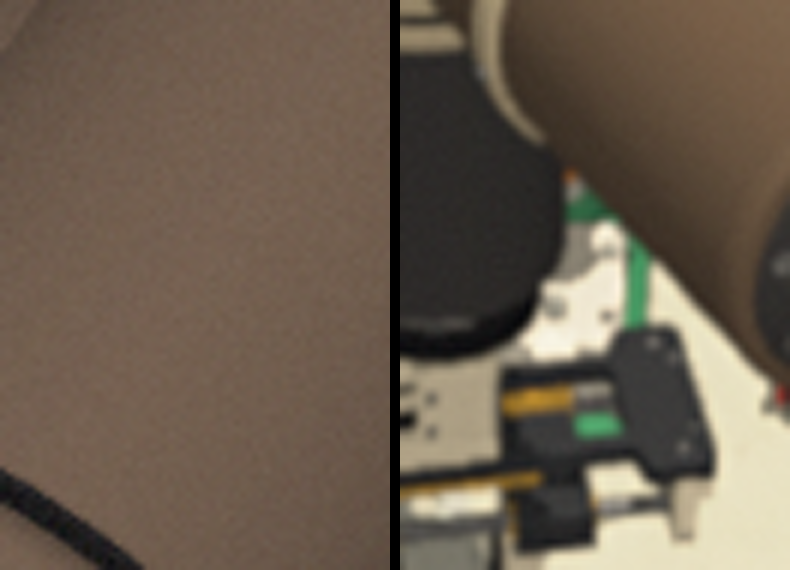

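```bash
python3 -c "
from h import *
delta((.509,.0387,.22),-1.432)"
```

```text
d [ 0.1367  0.1135 -0.0957] turn 0.1872
```

>>> tcp_steps:
  increments: {"plan":[[0.03,0.4,0.4,-1.2,1.6],[0.03,5.48,4.56,-3.84,3.74],[0.03,5.48,4.56,-3.84,3.74],[0.03,5.48,4.56,-3.84,3.74],[0.03,5.48,4.56,-3.84,3.74],[0.03,5.48,4.56,-3.84,3.74],[0.03,5.48,4.56,-3.84,3.74],[0.03,5.48,4.56,-3.84,3.74],[0.03,5.48,4.56,-3.84,3.74]]}

```text
t: 5.08
eef_pos: [0.508, 0.0381, 0.2177]
ee_rot: [3.14, -0.0, -1.432]
force: [-0.5, 0.4, -1.9]
width: 0.0357
gripper_force: 35.0
```

```bash
python3 - <<'E'
from h import *
import pickle
st=arm.get_state(); print(st["eef_pos"],st["ee_rot"])
w=arm.grab_frame("wrist")[:,:,::-1]
pickle.dump((st,w),open("w2.pkl","wb"))
cv2.imwrite("pics/w2.png",cv2.resize(w,None,fx=1.42,fy=1.42,interpolation=cv2.INTER_CUBIC))
E
```

```text
[0.5079707  0.0380996  0.21771759] [ 3.13965791e+00 -1.74479373e-04 -1.43207103e+00]
```

View pics/w2.png

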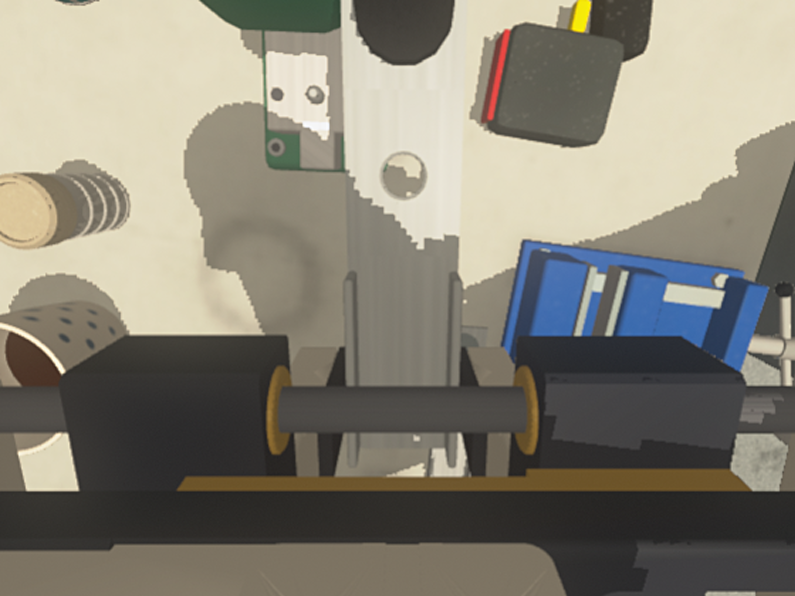

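The hole in the held bracket is at (404,176), the pin is at about (315,94), and the left edge of the foot plate runs near column 265. I'll enlarge this area.

```bash
python3 - <<'E'
from h import *
import pickle
st,w=pickle.load(open("w2.pkl","rb"))
cv2.imwrite("pics/c3.png",cv2.resize(w[15:130,180:335],None,fx=5,fy=5,interpolation=cv2.INTER_CUBIC))
E
```

```text
(no output)
```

View pics/c3.png

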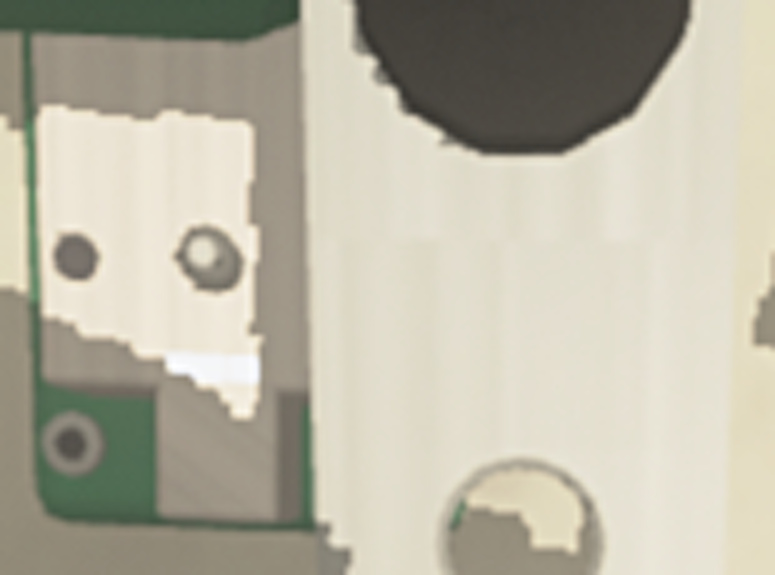

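```bash
python3 - <<'E'
from h import *
import pickle
from scipy.optimize import least_squares
np.set_printoptions(precision=4,suppress=True)
st,w=pickle.load(open("w2.pkl","rb")); c=cam("wrist",st); print(c[0][0])
r=lambda x,y:(180+(x+.5)/5-.5,15+(y+.5)/5-.5)
z=st["eef_pos"][2]
h=pix2w(c,r(522,542),z-.0035+.004)[0]; print("hole",h, "tool", rot(st).T@(h-st["eef_pos"]))
p=pix2w(c,r(525,152),z-.0035+.012)[0]; print("pad rear edge(31mm ahead)", rot(st).T@(p-st["eef_pos"]))
for e in((307,722,240),(303,742,20)): 
  for x in e[:2]: print("edge",(rot(st).T@(pix2w(c,r(x,e[2]),z+.0005)[0]-st["eef_pos"]))[:2])
F=[((0,.045,.069),(203,248)),((0,.045,.055),(213,262)),((.031,.066,.055),(42,383)),((.011,.066,.055),(157,388)),((.011,.088,.055),(160,516)),((-.011,.088,.055),(277,519))]
L=np.array([f[0] for f in F]);U=np.array([r(*f[1]) for f in F])
def W(x):
    k,q=np.cos(x[2]),np.sin(x[2]); return np.c_[x[0]+k*L[:,0]-q*L[:,1],x[1]+q*L[:,0]+k*L[:,1],L[:,2]]
o=least_squares(lambda x:(w2pix(c,W(x))-U).ravel(),[.58,-.1,.14],loss="soft_l1"); x=o.x
print("press",x,(w2pix(c,W(x))-U).round(2).tolist())
print("pin base by pixel",pix2w(c,r(213,262),.055)[0],"top",pix2w(c,r(203,248),.069)[0],"fit",W(x)[1])
E
```

```text
[348.2098   0.     282.9621]
hole [ 0.5167 -0.0267  0.2182] tool [ 0.0653  0.0003 -0.0005]
pad rear edge(31mm ahead) [ 0.0953  0.0005 -0.0085]
edge [ 0.0899 -0.0177]
edge [0.0899 0.0171]
edge [ 0.1066 -0.0175]
edge [0.1066 0.0182]
press [ 0.579  -0.108   0.1107] [[-0.2, 0.01], [0.63, -0.41], [-0.35, 0.09], [-0.39, -0.22], [-0.36, 0.22], [1.0, 0.34]]
pin base by pixel [ 0.5746 -0.0628  0.055 ] top [ 0.5739 -0.0633  0.069 ] fit [ 0.5741 -0.0632  0.055 ]
```

```bash
python3 - <<'E'
from h import *
import pickle
st,w=pickle.load(open("w2.pkl","rb")); c=cam("wrist",st)
r=lambda x,y:(180+(x+.5)/5-.5,15+(y+.5)/5-.5)
def ang(a,b,z,off=0):
    P=pix2w(c,[r(*a),r(*b)],z); d=P[1]-P[0]; print(round(np.arctan2(d[1],d[0])+off,4),P[:,:2].round(4).tolist())
ang((310,527),(60,522),.02); ang((37,480),(26,40),.02,np.pi/2)
ang((280,518),(278,400),.055,np.pi/2);ang((159,514),(157,392),.055,np.pi/2); ang((155,387),(45,383),.055); ang((213,260),(76,257),.055)
s=cam("scene");q=lambda x,y:(265+(x-400+.5)/6-.5,215+(y+.5)/6-.5)
def an(a,b,z,off=0):
    P=pix2w(s,[q(*a),q(*b)],z); d=P[1]-P[0]; print("s",round(np.arctan2(d[1],d[0])+off,4),P[:,:2].round(4).tolist())
an((640,322),(466,318),.02); an((640,315),(653,62),.02,np.pi/2); an((607,195),(507,192),.055)
K=q(556,187); print(pix2w(s,K,.06),pix2w(s,q(557,195),.055))
E
```

```text
0.1196 [[0.5572, -0.0205], [0.6062, -0.0146]]
0.0938 [[0.6112, -0.0219], [0.6186, -0.0998]]
0.1213 [[0.5588, -0.0221], [0.5612, -0.042]]
0.1029 [[0.5802, -0.0198], [0.5823, -0.0404]]
0.1046 [[0.5827, -0.0411], [0.6017, -0.0391]]
0.1189 [[0.5746, -0.0632], [0.5979, -0.0604]]
s 0.1232 [[0.5266, -0.017], [0.6082, -0.0069]]
s 0.0981 [[0.5272, -0.0218], [0.5461, -0.214]]
s 0.1098 [[0.5495, -0.065], [0.5972, -0.0597]]
[[ 0.5736098  -0.06128515  0.06      ]] [[ 0.57313934 -0.06129164  0.055     ]]
```

```bash
python3 -c "
from h import *
delta((.5558,.1019,.0805),-1.461)"
```

```text
d [-0.0563 -0.0564  0.137 ] turn 0.0296
```

In the tool's units: 0.137 m is 5.48, 0.12 m is 4.8, 0.03 rad is 0.6.

>>> tcp_steps:
  increments: {"plan":[[0.03,-1.12,-1.12,0,0.6],[0.03,-2.24,-2.24,0.4,0.6],[0.03,-2.24,-2.24,1.8,0.6],[0.03,-2.24,-2.24,3.4,0.6],[0.03,-2.24,-2.24,4.8,0.6],[0.03,-2.24,-2.24,5.48,0.6],[0.03,-2.24,-2.24,5.48,0.6],[0.03,-2.24,-2.24,5.48,0.6],[0.03,-2.24,-2.24,5.48,0.6]]}

```text
t: 5.88
eef_pos: [0.5569, 0.1019, 0.0828]
ee_rot: [-3.141, -0.0, -1.461]
force: [-0.4, 0.8, -1.1]
width: 0.0359
gripper_force: 35.0
```

```bash
python3 -c "
from h import *
print(arm.get_state()['eef_pos'],arm.get_state()['ee_rot']);delta((.5668,.0025,.0805),-1.461)"
```

```text
[0.55693289 0.10188319 0.08284255] [-3.14063470e+00 -1.37343164e-04 -1.46064499e+00]
d [0.0999 0.0011 0.0024] turn 0.0004
```

In the tool's units: 0.1 m is 4, 0.001 m is 0.04.

>>> tcp_steps:
  increments: {"plan":[[0.03,1,0.04,0.08,0],[0.03,2,0.04,0.08,0],[0.03,3,0.04,0.08,0],[0.03,3.8,0.04,0.08,0],[0.03,4,0.04,0.08,0],[0.03,4,0.04,0.08,0],[0.03,4,0.04,0.08,0]]}

```text
t: 6.47
eef_pos: [0.5667, 0.0019, 0.0814]
ee_rot: [-3.139, 0.001, -1.462]
force: [0.8, 0.2, -1.3]
width: 0.0354
gripper_force: 35.0
```

```bash
python3 - <<'E'
from h import *
import pickle
st=arm.get_state(); print(st["eef_pos"],st["ee_rot"]); delta((.5668,.0025,.0785),-1.461)
w=arm.grab_frame("wrist")[:,:,::-1];a=arm.grab_frame("scene")[:,:,::-1]
pickle.dump((st,w,a),open("w3.pkl","wb"))
C=lambda im,u,v,w,h,s: cv2.resize(im[v:v+h,u:u+w],None,fx=s,fy=s,interpolation=cv2.INTER_CUBIC)
cv2.imwrite("pics/c4.png",np.vstack([C(w,180,0,190,75,4),C(a,250,190,190,75,4)]))
E
```

```text
[0.5667426  0.00190981 0.08140963] [-3.13906536e+00  5.30243247e-04 -1.46240652e+00]
d [-0.0006 -0.0001  0.0029] turn -0.0014
```

View pics/c4.png

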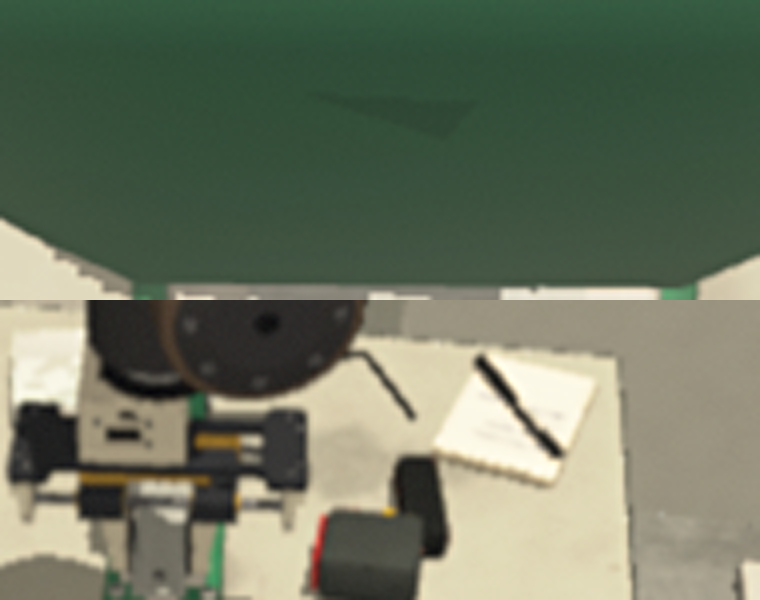

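The head fills the top of the wrist view, so I cropped too high. The hole should appear further down, near raw row 124.

```bash
python3 - <<'E'
from h import *
import pickle
st,w,a=pickle.load(open("w3.pkl","rb"))
cv2.imwrite("pics/c5.png",cv2.resize(w[60:160,220:350],None,fx=6,fy=6,interpolation=cv2.INTER_CUBIC))
c=cam("wrist",st); M=rot(st)
for z in(.055,.069): print(((w2pix(c,[.574,-.0625,z])-[220,60])*6).round())
print(((w2pix(c,st["eef_pos"]+M@np.array([.0654,.0003,-.0005]))-[220,60])*6).round(),((w2pix(c,st["eef_pos"]+M@np.array([.0654,.0003,.0035]))-[220,60])*6).round())
E
```

```text
[[377. 379.]]
[[376. 382.]]
[[383. 377.]] [[383. 376.]]
```

View pics/c5.png

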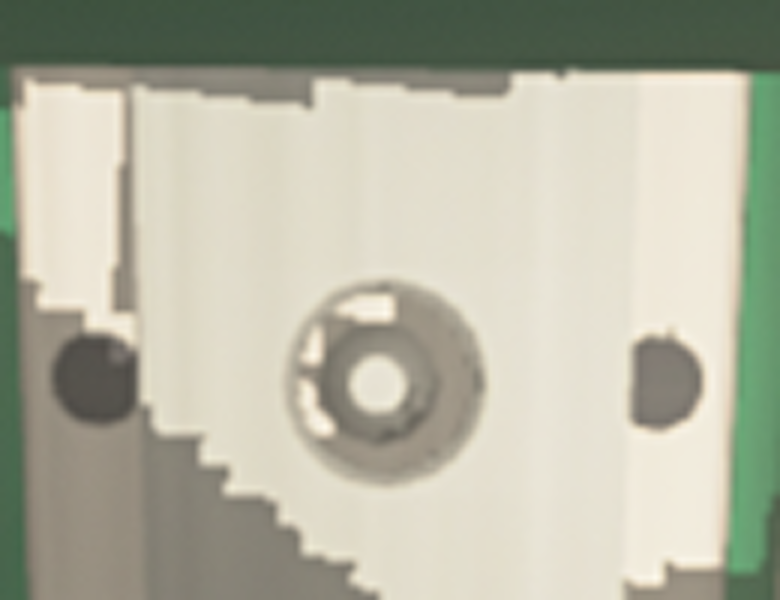

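The hole, centred at (386,382), sits almost concentric over the pin at (377,383). The pin is 0.6 mm to the left, so I'll shift and lower gently.

>>> tcp_steps:
  increments: {"plan":[[0.03,0,-0.024,0,0],[0.03,0,-0.024,0.2,0],[0.03,0,-0.024,0.4,0],[0.03,0,-0.024,0.56,0],[0.03,0,-0.024,0.72,0],[0.03,0,-0.024,0.72,0],[0.03,0,-0.024,0.72,0]]}

```text
t: 7.15
eef_pos: [0.5662, 0.0016, 0.0615]
ee_rot: [3.141, -0.0, -1.462]
force: [0.6, 0.7, -1.8]
width: 0.0356
gripper_force: 35.0
```

```bash
python3 -c "
from h import *
print(arm.get_state()['eef_pos'],arm.get_state()['ee_rot'],arm.get_state()['force'])"
```

```text
[0.56619698 0.00155768 0.06149872] [ 3.14056582e+00 -2.83850731e-04 -1.46167518e+00] [ 0.58226101  0.6555339  -1.83963533]
```

In the tool's units: 0.0035 m is 0.14, 0.003 m is 0.12.

>>> tcp_steps:
  increments: {"plan":[[0.03,0,0,0.04,0],[0.03,0,0,0.08,0],[0.03,0,0,0.12,0],[0.03,0,0,0.14,0],[0.03,0,0,0.14,0]]}

```text
t: 7.57
eef_pos: [0.5664, 0.0015, 0.0585]
ee_rot: [-3.142, -0.0, -1.462]
force: [-0.3, 0.1, -1.7]
width: 0.0354
gripper_force: 35.0
```

```bash
python3 -c "
from h import *
print(arm.get_state()['eef_pos'],arm.get_state()['force'])"
```

```text
[0.5664428  0.00154708 0.05851703] [-0.31748968  0.12938171 -1.72398243]
```

>>> tcp_steps:
  increments: {"plan":[[0.03,0,0,0.028,0],[0.03,0,0,0.056,0],[0.03,0,0,0.08,0],[0.03,0,0,0.08,0]]}

```text
t: 7.9
eef_pos: [0.5665, 0.0017, 0.058]
ee_rot: [-3.141, -0.0, -1.461]
force: [-5.4, 1.6, 12.6]
width: 0.0356
gripper_force: 35.0
```

```bash
python3 -c "
from h import *
print(arm.get_state()['eef_pos'],arm.get_state()['force'],arm.get_state()['moment'])"
```

```text
[0.56654716 0.00174232 0.0579741 ] [-5.36390497  1.64113518 12.57141907] [ 0.48486685  2.16141497 -0.07223115]
```

In the tool's units: -0.05 m is -2, -0.14 m is -5.6.

>>> tcp_steps:
  increments: {"plan":[[0.045,0,0,-0.04,0],[0.06,0,0,-0.04,0],[0.07,0,0,-0.04,0],[0.07,0,0,-0.04,0],[0.07,0,0,-0.8,0],[0.07,-0.4,0,-2,0],[0.07,-1.2,0,-3.6,0],[0.07,-1.2,0,-4.8,0],[0.07,-1.2,0,-5.6,0],[0.07,-1.2,0,-5.6,0]]}

```text
t: 8.73
eef_pos: [0.5658, 0.0323, 0.2018]
ee_rot: [-3.133, 0.001, -1.46]
force: [1.8, 0.3, -0.1]
width: 0.0699
gripper_force: 0.0
```

```bash
python3 - <<'E'
from h import *
st=arm.get_state(); print(st["eef_pos"],st["force"])
w=arm.grab_frame("wrist")[:,:,::-1]
cv2.imwrite("pics/w6.png",cv2.resize(w[0:240,130:430],None,fx=2.4,fy=2.4,interpolation=cv2.INTER_CUBIC))
delta((.4944,-.2531,.36),-3.03)
E
```

```text
[0.56580592 0.03227762 0.20175943] [ 1.75851038  0.30051933 -0.08721613]
d [ 0.2756  0.1001 -0.1617] turn 1.5687
```

View pics/w6.png

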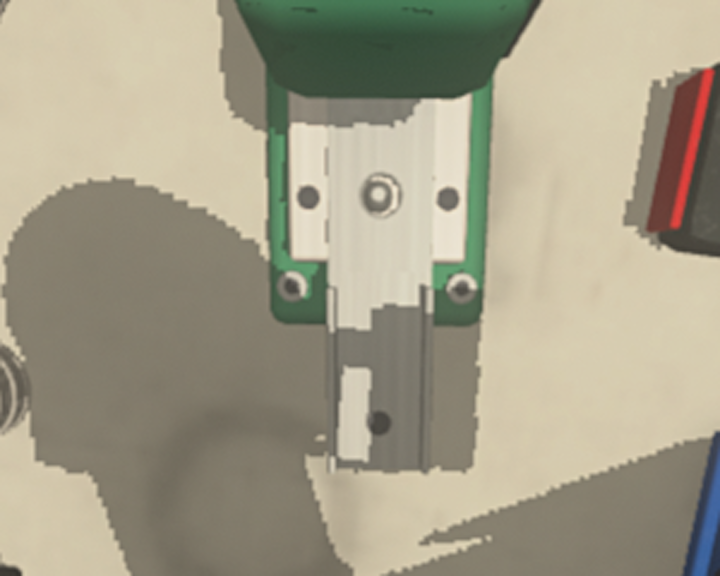

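The bracket is seated: the pin (380,195) is through the hole and the bracket lies straight in the nest. That was my last picture; from here I'll work by numbers.

The manual's scale: shifts go in units of 25 mm and turns go in units of 0.05 rad. Converting my numbers, 0.276 m is 11.04, -0.162 m is -6.48, 0.05 rad is 1.

>>> tcp_steps:
  increments: {"plan":[[0.088,0,0,-1.6,1],[0.088,0,0,-3.2,2],[0.088,0,0,-4.8,4],[0.088,0,0,-6.48,8],[0.088,11.04,4,-6.48,31.38],[0.088,11.04,4,-6.48,31.38],[0.088,11.04,4,-6.48,31.38],[0.088,11.04,4,-6.48,31.38],[0.088,11.04,4,-6.48,31.38],[0.088,11.04,4,-6.48,31.38],[0.088,11.04,4,-6.48,31.38],[0.088,11.04,4,-6.48,31.38],[0.088,11.04,4,-6.48,31.38],[0.088,11.04,4,-6.48,31.38],[0.088,11.04,4,-6.48,31.38],[0.088,11.04,4,-6.48,31.38],[0.088,11.04,4,-6.48,31.38]]}

```text
t: 10.2
eef_pos: [0.4938, -0.2536, 0.3578]
ee_rot: [3.141, -0.001, -3.027]
force: [0.4, -0.3, -0.0]
width: 0.0878
gripper_force: 0.0
```

```bash
python3 -c "
from h import *
import time
st=arm.get_state();print(st['q'],st['eef_pos']);delta((.4944,-.2531,.279),-3.03)
w=arm.grab_frame('wrist')[:,:,::-1];c=cam('wrist',st)
print([w2pix(c,p).round().tolist() for p in [(.4497,-.2596,.298),(.539,-.2482,.298)]])
ys,xs=np.where(w.max(2)<45)
m=(w.max(2)<45).astype(np.uint8);n,l,s,ce=cv2.connectedComponentsWithStats(m)
print([(s[i].tolist(),ce[i].round().tolist()) for i in range(1,n) if s[i,4]>300])
"
```

```text
[-1.21842283e-01  1.02965316e-01 -2.97951102e-02 -1.34229584e-04
 -1.43917722e+00 -1.33393196e+00] [ 0.49375276 -0.25364131  0.35778042]
d [-0.0008  0.0004  0.0788] turn 0.0034
[[[280.0, 157.0]], [[282.0, 289.0]]]
[([269, 219, 32, 53, 1266], [285.0, 249.0]), ([0, 237, 164, 150, 10995], [66.0, 339.0]), ([373, 245, 28, 27, 415], [383.0, 261.0]), ([448, 266, 71, 69, 1356], [478.0, 313.0]), ([297, 346, 263, 36, 7991], [442.0, 364.0])]
```

>>> tcp_steps:
  increments: {"plan":[[0.088,0,0.12,1.6,0],[0.088,0,0.12,3.16,0],[0.088,0,0.12,3.16,0],[0.088,0,0.12,3.16,0],[0.02,0,0.12,3.16,0],[0.02,0,0.12,3.16,0],[0.02,0,0.12,3.16,0],[0.02,0,0.12,3.16,0],[0.02,0,0.12,3.16,0],[0.02,0,0.12,3.16,0],[0.02,0,0.12,3.16,0],[0.02,0,0.12,3.16,0]]}
  force: 20

```text
t: 11.25
eef_pos: [0.4934, -0.2508, 0.2797]
ee_rot: [-3.142, 0.0, -3.031]
force: [0.9, 0.3, -0.6]
width: 0.0398
gripper_force: 0.0
```

```bash
python3 -c "
from h import *
st=arm.get_state();print(st['eef_pos'],st['force'])
px,py,y=.5789,-.1072,.11
c,s=np.cos(y),np.sin(y); M=rot(st)
p=lambda a:np.array([px-.1*c-s*(-.03-.17*np.cos(.9-a)),py-.1*s+c*(-.03-.17*np.cos(.9-a)),.165+.17*np.sin(.9-a)])
for a in (.1,.2,.3,.4,.5,.6,.7,.8,.9,1.0,1.05,1.1,1.17): print(a,(M.T@(p(a)-p(0))).round(4), p(a).round(4))
"
```

```text
[ 0.4934441  -0.25084616  0.2796578 ] [ 0.9479256   0.26210749 -0.566386  ]
0.1 [ 0.     -0.0128  0.0112] [ 0.4958 -0.2657  0.287 ]
0.2 [ 0.     -0.0243  0.0236] [ 0.4971 -0.2772  0.2745]
0.3 [ 0.     -0.0346  0.0372] [ 0.4982 -0.2875  0.261 ]
0.4 [ 0.     -0.0435  0.0517] [ 0.4992 -0.2963  0.2465]
0.5 [ 0.     -0.0509  0.067 ] [ 0.5    -0.3036  0.2312]
0.6 [ 0.0001 -0.0567  0.0829] [ 0.5006 -0.3094  0.2152]
0.7 [ 0.0001 -0.0609  0.0994] [ 0.5011 -0.3136  0.1988]
0.8 [ 1.000e-04 -6.350e-02  1.162e-01] [ 0.5014 -0.3161  0.182 ]
0.9 [ 1.000e-04 -6.430e-02  1.332e-01] [ 0.5015 -0.317   0.165 ]
1.0 [ 1.000e-04 -6.350e-02  1.501e-01] [ 0.5014 -0.3161  0.148 ]
1.05 [ 1.000e-04 -6.240e-02  1.586e-01] [ 0.5013 -0.3151  0.1396]
1.1 [ 1.000e-04 -6.090e-02  1.669e-01] [ 0.5011 -0.3136  0.1312]
1.17 [ 1.000e-04 -5.820e-02  1.785e-01] [ 0.5008 -0.3108  0.1197]
```

>>> tcp_steps:
  increments: {"plan":[[0.015,0,0,0,0],[0.015,0,0,0,0],[0.015,0,0,0,0],[0.015,0,0,0,0],[0.015,0,0,0,0]]}
  force: 20

```text
t: 11.67
eef_pos: [0.4936, -0.2525, 0.2798]
ee_rot: [-3.139, -0.0, -3.031]
force: [0.1, -8.1, -1.5]
width: 0.0214
gripper_force: 20.0
```

```bash
python3 -c "
from h import *
st=arm.get_state();print(st['eef_pos'],st['force'])"
```

```text
[ 0.49360149 -0.25249811  0.2798068 ] [ 0.07874527 -8.14161917 -1.51952708]
```

In the tool's units: 0.067 m is 2.68, -0.0519 m is -2.076.

>>> tcp_steps:
  increments: {"plan":[[0.015,0,-0.32,0.22,0],[0.015,0,-0.552,0.448,0],[0.015,0,-1.012,0.944,0],[0.015,0,-1.424,1.488,0],[0.015,0,-1.78,2.068,0],[0.015,0,-2.076,2.68,0],[0.015,0,-2.076,2.68,0],[0.015,0,-2.076,2.68,0]]}

```text
t: 12.33
eef_pos: [0.4987, -0.3039, 0.2116]
ee_rot: [-3.141, -0.002, -3.032]
force: [-3.4, -3.2, 5.2]
width: 0.0211
gripper_force: 20.0
```

```bash
python3 -c "
from h import *
st=arm.get_state();print(st['eef_pos'],st['force'],st['moment'])"
```

```text
[ 0.49873827 -0.30392154  0.21159276] [-3.3782415  -3.21602845  5.18901844] [-1.28448573  0.99454124 -0.02100022]
```

In the tool's units: -0.0126 m is -0.504, 0.0815 m is 3.26.

>>> tcp_steps:
  increments: {"plan":[[0.015,0,-0.232,0.636,0],[0.015,0,-0.4,1.296,0],[0.015,0,-0.504,1.968,0],[0.015,0,-0.536,2.648,0],[0.015,0,-0.52,2.98,0],[0.015,0,-0.504,3.26,0],[0.015,0,-0.504,3.26,0],[0.015,0,-0.504,3.26,0]]}

```text
t: 13.0
eef_pos: [0.5, -0.3162, 0.1309]
ee_rot: [-3.141, -0.001, -3.031]
force: [-3.9, -7.7, 4.5]
width: 0.0214
gripper_force: 20.0
```

```bash
python3 -c "
from h import *
st=arm.get_state();print(st['eef_pos'],st['force'],st['moment'])
a=arm.grab_frame('scene')[:,:,::-1];cv2.imwrite('pics/raw3.png',a)
c=cam('scene'); print(w2pix(c,[(.5789,-.1072,.08),(.5789,-.1072,.1),(.5789,-.1072,.12)]).round(1).tolist())
h=cv2.cvtColor(a,cv2.COLOR_BGR2HSV)[200:260,270:310];m=(h[:,:,0]>4)&(h[:,:,0]<20)&(h[:,:,1]>170)&(h[:,:,2]>100)
ys,xs=np.where(m);print(len(xs),sorted(zip((ys+200).tolist(),(xs+270).tolist()))[:60])"
```

```text
[ 0.50001657 -0.31618452  0.13086332] [-3.87853536 -7.67572988  4.48258459] [-2.44246179  1.30716808 -0.02568301]
[[291.2, 230.2], [291.2, 224.8], [291.2, 219.3]]
2 [(232, 291), (232, 292)]
```

In the tool's units: 0.0295 m is 1.18, 0.028 m is 1.12.

>>> tcp_steps:
  increments: {"plan":[[0.015,0,0,0.34,0],[0.015,0,0.06,0.68,0],[0.015,0,0.12,0.94,0],[0.015,0,0.16,1.12,0],[0.015,0,0.16,1.18,0],[0.015,0,0.16,1.18,0],[0.015,0,0.16,1.18,0]]}

```text
t: 13.63
eef_pos: [0.4996, -0.3112, 0.102]
ee_rot: [-3.142, -0.001, -3.031]
force: [-5.1, 0.3, 8.5]
width: 0.0211
gripper_force: 20.0
```

```bash
python3 -c "
from h import *
st=arm.get_state();print(st['eef_pos'],st['force'],st['moment'],st['eef_pos'][2]+.0188)
a=arm.grab_frame('scene')[:,:,::-1]
h=cv2.cvtColor(a,cv2.COLOR_BGR2HSV)[222:242,284:300]
print(*['%d '%(i+222)+' '.join('%d/%d/%d'%tuple(p) for p in r) for i,r in enumerate(a[222:242,288:295].tolist())],sep='\n')"
```

```text
[ 0.49956445 -0.31123     0.10202634] [-5.08131825  0.26154453  8.53438022] [-0.29529426  1.75326528  0.00974825] 0.12082634042787216
222 84/100/93 88/103/101 86/100/98 87/99/97 85/100/97 84/99/96 79/95/91
223 99/114/113 103/116/120 98/111/115 98/111/114 95/108/113 98/111/114 96/108/111
224 100/116/115 105/119/123 99/112/116 100/113/117 100/112/116 99/112/116 95/108/112
225 97/111/111 103/117/120 99/112/115 98/110/114 99/112/116 100/112/116 95/107/111
226 88/101/101 99/112/114 98/112/115 98/110/115 98/111/114 100/114/117 95/107/113
227 80/89/90 93/105/108 98/112/114 97/109/112 96/108/112 98/112/114 95/107/111
228 70/77/79 81/90/93 82/91/94 83/92/96 80/90/92 86/97/99 91/100/105
229 57/63/63 58/63/67 58/64/65 57/64/66 57/64/65 64/70/74 75/83/87
230 46/53/49 47/50/51 46/48/49 45/47/49 43/47/46 49/51/54 55/60/63
231 53/62/56 46/49/51 45/47/49 46/46/50 42/45/46 42/47/48 47/50/52
232 70/81/81 63/69/71 57/61/63 50/56/59 50/55/59 53/59/61 61/67/69
233 80/90/93 79/88/91 77/87/91 71/83/94 72/82/90 77/87/88 82/91/95
234 78/86/89 90/100/103 93/105/111 90/106/115 93/106/113 95/106/110 91/102/105
235 63/70/71 80/89/91 91/104/108 97/110/115 98/111/114 95/108/110 80/90/93
236 48/53/55 53/60/61 71/78/81 76/84/86 77/86/90 71/79/83 53/59/62
237 54/61/62 36/41/44 35/40/41 36/42/44 36/41/43 37/42/42 29/32/34
238 77/87/89 60/67/69 44/48/49 34/39/41 35/41/40 39/44/45 46/52/54
239 88/99/101 82/92/94 70/79/82 68/75/78 65/75/77 68/78/80 74/84/87
240 96/109/111 97/110/113 97/110/112 96/108/112 97/109/112 97/109/112 103/117/120
241 125/141/145 135/153/159 137/155/159 136/154/159 137/155/160 135/153/157 140/158/162
```

In the tool's units: 0.0004 m is 0.016.

>>> tcp_steps:
  increments: {"plan":[[0.015,0,0,0.016,0],[0.015,0,0,0.016,0],[0.015,0,0,0.016,0],[0.015,0,0,0.016,0],[0.015,0,0,0.016,0],[0.015,0,0,0.016,0]]}

```text
t: 14.18
eef_pos: [0.4996, -0.3112, 0.1018]
ee_rot: [-3.142, -0.001, -3.031]
force: [-5.4, 0.4, 9.7]
width: 0.0213
gripper_force: 20.0
```

```bash
python3 -c "
from station import arm
s=arm.get_state();print(s['eef_pos'],s['force'])
print(arm.job_done())"
```

```text
[ 0.49957126 -0.31117095  0.10181607] [-5.42882249  0.38057815  9.74496633]
the job is handed in; nothing more can be done
None
```

I hung the padded bracket on the pin, let go of it, and handed in while the arm still held the lever down at 14.2 s. The grip axis was at about 121 mm and 9–10 N, which puts the foot about half in by calculation; I could not see the orange band clearly enough to confirm it.

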